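Chuck the countersink

TASK

Take the thicker, pointed bit out of the bit stand and set it down, point up, inside the open bench chuck. Then turn the chuck's knurled sleeve clockwise (seen from above), taking a fresh hold of it as often as you need, until all three jaws grip the bit and the sleeve has gone firmly tight, without wrenching it well beyond that. Let go, with the bit standing straight in the chuck; leave the other bit and the things around alone.

Things in the scene. Friction and masses are not known exactly. Their poses are not given: they have to be found in the camera images.
- cone_bit: the bit to chuck: plain steel countersink bit 82 mm long, stands upright with its foot in one of the stand's two sockets. Origin: centre of the flat foot, z along the bit to its point. Round shank 22 mm diameter for the first 58 mm, then a body 26 mm diameter from 58 to 72 mm, then a cone to a blunt point at 82 mm. About 0.24 kg
- flat_bit: bystander: the other, slimmer bit in the stand, a plain steel rod 16 mm in diameter and 95 mm long with a flat end. Origin: centre of its foot. Which socket holds which bit varies
- stand: black fixed bit stand, a block 56 (x) x 150 (y) x 24 mm high. Origin: centre of its underside. Two round sockets 28 mm wide and 12 mm deep, 40 mm to either side of the centre along its y; a bit in a socket has its foot 12 mm above the table and its axis within 3 mm of the socket's
- chuck: bench chuck fixed to the table, axis vertical: dark steel base flange 124 mm in diameter and 10 mm high with four bolt heads to 16 mm, a knurled steel sleeve and three jaws around an open bore. Origin: centre of its underside, z up; yaw varies. Nothing else stands within 70 mm of its axis
- bore_floor (a point): centre of the flat floor inside the chuck, on its axis, 20 mm above the table: the bit's foot stands on it. A bit set down loose here, between open jaws, stands by itself; the closing jaws push it to the axis
- sleeve_mid (a point): point on the chuck's axis 52 mm above the table, inside the sleeve: a round ribbed steel ring, 56 mm outside and 46 mm inside diameter, from 24 to 68 mm above the table, that turns about the axis. Grip it across, from above, with the bit standing up between the fingers (its point then 102 mm above the table)
- sleeve_top (a point): centre of the sleeve's top face, 68 mm above the table. Clockwise turning closes the jaws; the sleeve turns against about 0.15 N m and stays where left. Once the jaws bite, its torque climbs by about 0.12 N m per 0.1 rad. A rise of 0.1 to 0.3 N m over the free-turning reading is tight, 0.6 is wrenched. A reading at rest may show the friction with either sign: go by the rise
- jaw0: one of three jaws, dark steel blocks 10 x 10 mm, 28 to 74 mm above the table (6 mm proud of the sleeve), in the bore at 0, 120 and 240 degrees from the chuck's x. All close together, 2.5 mm per rad of the sleeve; at the start their faces are 16 to 18 mm from the axis, on the shank 11 mm: 2 to 2.8 rad of turning. Origin: under the inner face, at table height; x outwards
- jaw1: the jaw at 120 degrees, see jaw0
- jaw2: the jaw at 240 degrees, see jaw0
- mug: bystander: white mug, 80 mm wide, 92 mm high. Origin: centre of its underside
- tape: bystander: grey roll of tape lying flat, 104 mm across, 48 mm high. Origin: centre of its underside
- can: bystander: grey spray can, 66 mm in diameter, 120 mm high. Origin: centre of its underside
Mind the look-alikes: they are no part of the job. Leave any orange or yellow look-alike of the cone_bit alone.

How it is judged (in metres and radians):
On the way:
1. the pointed bit stands on the chuck's floor, point up, inside the still open jaws (horizontal distance between cone_bit and bore_floor below 0.01 m and z of cone_bit in the frame of bore_floor below 0.004 m and angle between cone_bit's own z axis and vertical below 0.25 rad and x of jaw0 in the frame of chuck above 0.0122 m), for 0.2 s.
At the end, for the whole second after the job is handed in: each of the three jaws presses on the pointed bit with more than 4 N; the bit is at rest, point up, within 0.06 rad of upright, within 3 mm of the chuck's axis, its foot less than 5 mm above the bore floor; the other bit still stands in its socket (contact force between each of jaw0, jaw1, jaw2 and cone_bit above 4 N and horizontal distance between cone_bit and bore_floor below 0.003 m and z of cone_bit in the frame of bore_floor below 0.005 m and angle between cone_bit's own z axis and vertical below 0.06 rad and linear speed of cone_bit below 0.01 m/s and distance of flat_bit from where it was at the start of the episode below 0.02 m and angle between flat_bit's own z axis and vertical below 0.2 rad); the robot touches nothing.
It fails at once if the sleeve is wrenched far past tight (a jaw presses with more than 90 N) (contact force between any of jaw0, jaw1, jaw2 and cone_bit above 90 N).
It fails at once if a bystander is disturbed (the other bit, the mug, the tape or the can moves by more than 25 mm) (distance of any of flat_bit, mug, tape, can from where it was at the start of the episode above 0.025 m).
It also fails if it takes over 67 s, if anything falls off the work surface, if the arm or the gripper's body presses on something with over 40 N, if the wrist force passes 120 N, or if a joint passes its speed limit or range.

ROBOT

A 6-joint arm with a two-finger parallel gripper is mounted at the origin on the work surface. World frame = base frame: x ahead of the robot, y to its left, z up, the work surface at z = 0. Lengths are in mm, angles in rad, forces in N, time in s.
With the tool pointing down it reaches from about 400 to 825 mm from the base axis. Payload 7 kg.
Tool frame: the origin (TCP) lies at the very end of the fingers, on their centre line; the grasp point (between the pads) lies 19 mm behind it; z points along the fingers, y is the line along which they close (so a half turn about z gives the same grasp; the last joint's range is limited). The gripper opens to 88 mm and grips with 3 to 60 N. Pads are 19 mm wide; open, the fingers measure 130 mm over their backs; the gripper's body (78 mm by 193 mm) begins 47 mm behind the grasp point.
Start: joints at [-0.894, 0.359, 0.012, 0, -1.224, -0.288], TCP at [255.85, -624.609, 226.561] pointing down, gripper open.
Joint ranges: [-3.07, 3.07], [-1.43, 2.12], [-1.02, 1.25], [-3.03, 1.67], [-3.05, -0], [-3.03, 3.03]. Speed limits (rad/s): [2.39, 2.39, 3.01, 3.14, 3.14, 3.14].

INTERFACE

Orientations are given as a unit quaternion [x, y, z, w].
In Python, from cell import manip, viewer, order, models gives the robot as it stands.
- The arm moves only by the tool apply_moves, never from a script. Its argument "moves" is one flat list of numbers, 4 for each row, row after row: the shift along the tool's x, y, z in m, then the turn about the tool's z in degrees. A call has exactly 5 rows; each row is the pose to reach, as a shift and turn from the pose commanded when the call began, along the tool's axes at that moment; what a row does not reach only later rows make up. A row lasts 1/8 s, in which the tool goes at most 62.5 mm and 10.7 degrees, less where a joint would pass 70% of its speed; a pose out of reach is approached as far as the arm can. A call with a gripper value outside its range is refused whole. "gripper" is the finger opening in m, from 0 to 0.0876, set as the call begins (left out, the last holds). The fingers move at their own pace and stop on an object; "grip_force" is the grip in N (left out, the last holds). Time passes only in rows, so rows that repeat a pose let the fingers close, or fill a call up. It gives the time, the measured TCP pose, the force, the opening and the grip force at its end, in the units of the state.
- manip.observe(): the state, without advancing time (a new reading comes with each control period).
- viewer.snapshot(name): name is "scene" or "top" or "wrist"; returns the picture (400x640x3 uint8, blue, green, red); there is no depth.
- viewer.get_calibration(name): a dict with "mtx" (3x3 intrinsics, pixels), "rvec" (rotation vector, rad) and "tvec" (3), from world to camera coordinates, as OpenCV has them; the wrist camera has in their place "hand_eye" (4x4, takes a point from camera to tool coordinates, whose origin is the TCP and whose axes are the flange's). Camera axes: x right, y down, z forward; pixel columns grow to the right and rows downward; lengths in mm; the calibration is good to about 2 mm. A picture is of the moment at which its call begins: read the wrist's pose just before it. get_calibration takes no time and is no camera call.
- order.sign_off(): hands the job in; it is judged then, once.
Trained networks look in the newest picture that a camera, given by its name, has taken for a name from the list of things; names that differ only in an ending like _2 or _b are one class to them, and where a whole thing is asked for, a point or a joint stands for the part that bears it (a point fixed in the world has none). Each returns a list of dicts, best first, with "p" (0 to 1); they miss things now and then, are a little off and sometimes report something else, mostly with a low value. They report only what shows in the picture. A call takes as long as a camera call. They do not tell look-alikes from the thing itself.
- models.recognise(thing, camera): "point" ([column, row] in pixels, amid what is visible of it).
- models.pinpoint(thing, camera): "point" ([column, row] in pixels: a listed point, or the origin of a listed thing).
The state is a dict: "t": time; "joint_pos": joint angles; "dq": joint speeds; "tau": joint torques, N m; "tcp_pos": TCP position; "tool_rot": TCP orientation; "force": force on the tool from outside, world axes, zero at the start; "moment": the same for the moment, N m; "finger_gap": finger opening in mm; "grip_force": force on a finger pad.
Only numpy, scipy, OpenCV 4.12 (cv2) and the standard library are available. Lean on these libraries where they do the work, as an engineer would, in place of code of your own. Each camera call takes 0.05 s, during which the arm holds its last target. There are 200 camera calls.

## Working session

There is one attempt and no reset: what is moved stays moved. The work goes in short steps, Python scripts to look and compute and a tool call to move; the robot and the scene stay as the last step left them, time stands still between calls to the robot, and variables do not carry over. Pictures are saved under pics/ and viewed, at most 10 in all, crops included, and the job is handed in when it is done.

Besides the shell and the picture viewer there is one more tool, called after "Request:" as name(argument=value, ...) on one line, values as JSON. apply_moves: Moves the arm, as the interface text tells. Its arguments: {"type":"object","properties":{"moves":{"type":"array"},"gripper":{"type":"number"},"grip_force":{"type":"number"}},"required":["moves"]}

```bash
mkdir -p pics; ls; cat > h.py <<'E'
from cell import manip, viewer, order, models
import numpy as np, cv2
from scipy.spatial.transform import Rotation as R
def cam(name,st=None):
    c=viewer.get_calibration(name); K=np.array(c["mtx"],float)
    if "rvec" in c:
        Rm=cv2.Rodrigues(np.array(c["rvec"],float))[0]; t=np.array(c["tvec"],float).ravel()
        return K,Rm,t
    H=np.array(c["hand_eye"],float); st=st or manip.observe()
    T=np.eye(4); T[:3,:3]=R.from_quat(st["tool_rot"]).as_matrix(); T[:3,3]=st["tcp_pos"]
    W=np.linalg.inv(T@H); return K,W[:3,:3],W[:3,3]
def atz(px,z,c):
    K,Rm,t=c; d=Rm.T@np.linalg.inv(K)@np.array([px[0],px[1],1.]); o=-Rm.T@t
    return o+d*(z-o[2])/d[2]
def proj(P,c):
    K,Rm,t=c; q=K@(Rm@np.array(P,float)+t); return q[:2]/q[2]
E
python3 - <<'E'
from h import *
st=manip.observe(); print(st)
a=viewer.snapshot("scene"); b=viewer.snapshot("top")
cv2.imwrite("pics/s.png",a); cv2.imwrite("pics/t.png",b)
zs=dict(cone_bit=12,flat_bit=12,stand=0,sleeve_top=68,bore_floor=20,jaw0=0,jaw1=0,jaw2=0,mug=0,can=0,tape=0)
for n,z in zs.items():
  for cn in("scene","top"):
    for r in models.pinpoint(n,cn)[:3]:
      print(n,cn,round(r["p"],2),np.round(r["point"]),np.round(atz(r["point"],z,cam(cn))[:2],1))
E
```

```text
pics
{'t': 0.0, 'joint_pos': array([-8.93878912e-01,  3.59402725e-01,  1.10557477e-02, -3.68822819e-04,
       -1.22414223e+00, -2.88081711e-01]), 'dq': array([-0.00041164, -0.00084926,  0.00020887,  0.00199619, -0.0004032 ,
        0.00011265]), 'tau': array([ 8.17793098e-04, -5.82723856e+01,  2.93053257e+01,  6.99770093e+00,
        6.81267818e-03, -7.71120222e-05]), 'tcp_pos': array([ 255.67056787, -624.15427106,  225.60775422]), 'tool_rot': array([-1.93133697e-01,  9.81172069e-01,  8.30258760e-04, -2.39148963e-04]), 'force': array([0.06727671, 0.44699912, 0.27278936]), 'moment': array([-0.00043402, -0.04673225,  0.01905545]), 'grip_force': 0.0, 'finger_gap': 87.83904895669988}
cone_bit scene 0.86 [440. 285.] [546.2 287.6]
cone_bit scene 0.7 [427. 219.] [426.8 164.5]
cone_bit scene 0.33 [301. 162.] [ 502.1 -173.1]
cone_bit top 0.75 [189. 228.] [530.7 277.3]
cone_bit top 0.7 [242. 286.] [409.3 160.4]
cone_bit top 0.46 [231. 242.] [500.4 187. ]
flat_bit top 0.5 [267. 226.] [535.5 110.5]
stand scene 0.67 [396. 241.] [514.6 150.1]
stand top 0.81 [250. 238.] [511.3 147.6]
sleeve_top sc
[... 453 characters left out ...]
p 0.55 [396. 232.] [ 526.8 -171.7]
jaw1 top 0.48 [398. 245.] [ 497.8 -174.3]
jaw1 top 0.37 [384. 242.] [ 504.9 -144. ]
jaw2 scene 0.48 [302. 164.] [ 498.  -174.3]
jaw2 top 0.55 [396. 232.] [ 526.8 -171.7]
jaw2 top 0.48 [398. 245.] [ 497.8 -174.3]
jaw2 top 0.37 [384. 242.] [ 504.9 -144. ]
mug scene 0.73 [299. 150.] [ 466.5 -219.5]
mug scene 0.6 [196. 193.] [ 749.1 -278.5]
mug scene 0.6 [361. 332.] [732.6 243.4]
mug top 0.89 [441. 132.] [ 755.3 -278.4]
can scene 0.56 [363. 334.] [731.2 248.5]
can top 0.55 [204. 141.] [724.4 256.3]
tape scene 0.76 [284. 283.] [764.1  58. ]
tape scene 0.72 [414. 242.] [489.4 179.7]
tape top 0.87 [294. 127.] [761.2  57. ]
tape top 0.61 [398. 228.] [ 534.1 -176.5]
```

```bash
ls pics
```

```text
s.png
t.png
```

View pics/s.png

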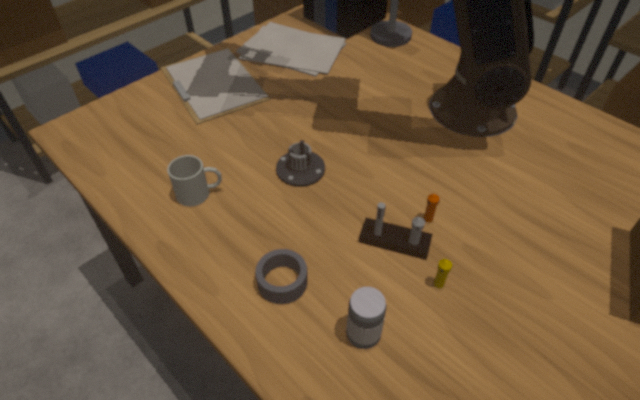

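View pics/t.png

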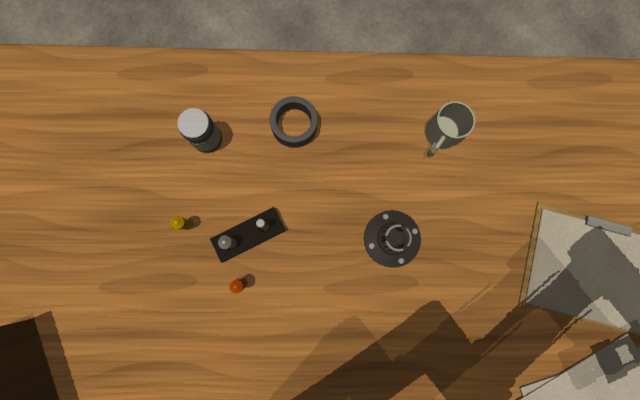

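The scene view shows the chuck near (300,160) and the stand near (396,240). The thick pointed bit is in the stand's socket at (416,230) in the scene view and (226,242) in the top view. The slim rod is in the other socket, at (263,222) in the top view. The orange and yellow look-alikes stand free and I'll leave them alone.

```bash
python3 - <<'E'
from h import *
print(np.round(viewer.get_calibration("wrist")["hand_eye"],3), viewer.get_calibration("wrist")["mtx"])
E
```

```text
[[ 0.00000e+00 -9.62000e-01 -2.72000e-01  7.40230e+01]
 [ 1.00000e+00  0.00000e+00  0.00000e+00  2.30000e-02]
 [-0.00000e+00 -2.72000e-01  9.62000e-01 -1.59068e+02]
 [ 0.00000e+00  0.00000e+00  0.00000e+00  1.00000e+00]] [[299.75599432   0.         319.77537399]
 [  0.         299.75599432 201.68931703]
 [  0.           0.           1.        ]]
```

Request:
apply_moves(moves=[-0.045,0.037,-0.01,0,-0.09,0.074,-0.02,0,-0.135,0.111,-0.03,0,-0.18,0.148,-0.04,0,-0.22,0.18,-0.05,0])

```text
t: 1.82
tcp_pos: [391.9, -372.9, 277.3]
tool_rot: [-0.193, 0.981, -0.0, 0.0]
force: [1.3, -0.5, -0.2]
finger_gap: 87.8
grip_force: 0.0
```

Request:
apply_moves(moves=[-0.045,0.037,-0.01,0,-0.09,0.074,-0.02,0,-0.13,0.107,-0.03,0,-0.17,0.138,-0.04,0,-0.19,0.152,-0.04,0])

```text
t: 2.45
tcp_pos: [510.7, -159.9, 317.7]
tool_rot: [-0.194, 0.981, -0.0, 0.001]
force: [-0.2, -0.4, 0.2]
finger_gap: 87.5
grip_force: 0.0
```

```bash
cat > look.py <<'E'
from h import *
import sys
def look(name,things):
    st=manip.observe(); a=viewer.snapshot("wrist"); cv2.imwrite(f"pics/{name}.png",a); c=cam("wrist",st)
    print(np.round(st["tcp_pos"],1),np.round(st["joint_pos"],2))
    for n,z in things:
      for r in models.pinpoint(n,"wrist")[:4]:
        print(n,round(r["p"],2),np.round(r["point"],1),np.round(atz(r["point"],z,c)[:2],1))
E
python3 -c "
from look import *
look('w1',[('sleeve_top',68),('bore_floor',20),('chuck',0),('jaw0',0),('sleeve_mid',52)])"
```

```text
[ 510.7 -159.9  317.7] [ 0.06  0.08 -0.15  0.   -1.34 -1.24]
sleeve_top 0.84 [313.1 174.4] [ 517.  -167.3]
bore_floor 0.68 [318.4 168.6] [ 514.3 -160.8]
bore_floor 0.34 [316.2 160.5] [ 504.1 -168.6]
chuck 0.67 [315.9 169.4] [ 520.2 -162.8]
chuck 0.51 [311. 172.] [ 527.1 -168.5]
jaw0 0.69 [317.1 168.5] [ 518.1 -161.5]
jaw0 0.67 [315.1 166.5] [ 516.3 -165.7]
jaw0 0.59 [309.8 171.1] [ 526.5 -170.8]
jaw0 0.46 [328.7 168.7] [ 511.3 -144.2]
sleeve_mid 0.75 [318.8 170.6] [ 511.7 -161. ]
```

View pics/w1.png

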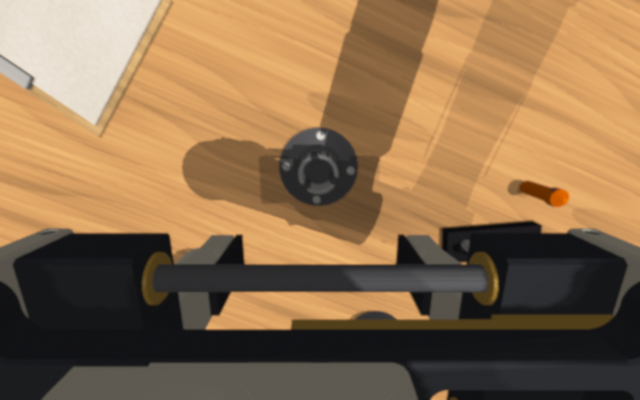

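```bash
python3 - <<'E'
from h import *
a=cv2.imread("pics/w1.png"); c=cam("wrist")
print(atz([318,167.7],16,c),atz([318.5,172.5],68,c))
P=np.array([513,-162,0.])
cv2.imwrite("pics/w1c.png",cv2.resize(a[120:215,265:370],None,fx=6,fy=6,interpolation=cv2.INTER_CUBIC))
b=cv2.imread("pics/t.png");ct=cam("top")
print(atz([392,239],10,ct)) 
E
```

```text
[ 511.28635407 -164.33630635   16.        ] [ 509.1715975  -164.14996492   68.        ]
[ 510.67203858 -160.32101783   10.        ]
```

View pics/w1c.png

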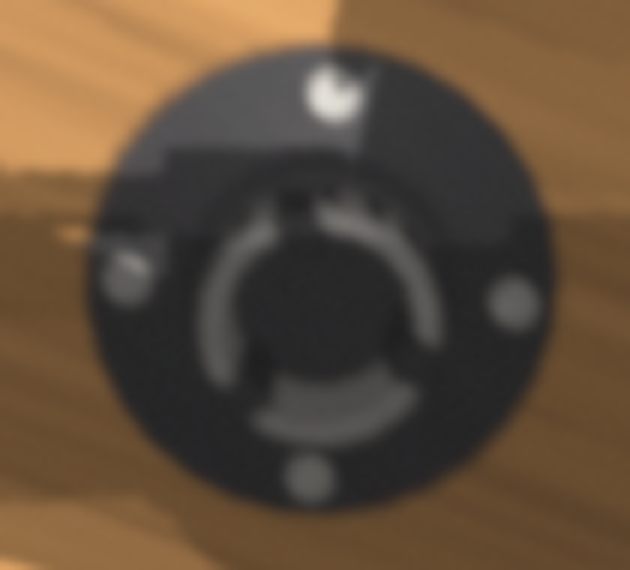

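Request:
apply_moves(moves=[-0.02,0.058,0,0,-0.04,0.116,0,0,-0.06,0.174,0,0,-0.08,0.232,0,0,-0.1,0.29,0,0])

```text
t: 3.38
tcp_pos: [491.7, 145.1, 317.0]
tool_rot: [-0.192, 0.981, 0.0, 0.0]
force: [1.4, 0.2, -0.1]
finger_gap: 87.2
grip_force: 0.0
```

Request:
apply_moves(moves=[0,0.03,0,0,0,0.03,0,0,0,0.03,0,0,0,0.03,0,0,0,0.03,0,0])

```text
t: 4.0
tcp_pos: [480.9, 171.1, 316.6]
tool_rot: [-0.192, 0.981, 0.0, 0.0]
force: [0.5, 0.2, -0.3]
finger_gap: 87.5
grip_force: 0.0
```

```bash
python3 -c "
from look import *
look('w2',[('cone_bit',12),('flat_bit',12),('stand',0)])"
```

```text
[480.9 171.1 316.6] [ 0.73  0.04 -0.19  0.   -1.34 -1.91]
cone_bit 0.81 [369.5 222.3] [535.5 281.6]
cone_bit 0.76 [331.7 122.6] [413.2 162.9]
flat_bit 0.71 [272.1 186.3] [538.9 113.4]
flat_bit 0.68 [104.5 106. ] [ 517.9 -156.4]
stand 0.72 [296.6 179.7] [516.9 145.5]
```

View pics/w2.png

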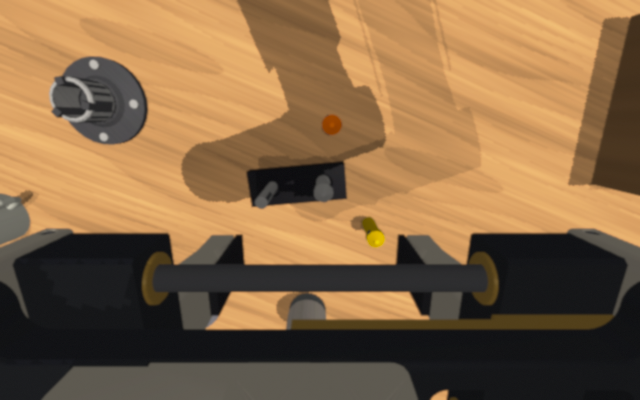

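```bash
python3 - <<'E'
from h import *
a=cv2.imread("pics/w2.png"); t=cv2.imread("pics/t.png")
f=lambda im,x,y,w,h,s:cv2.resize(im[y:y+h,x:x+w],None,fx=s,fy=s,interpolation=cv2.INTER_CUBIC)
A=f(a,235,150,130,70,6); B=np.hstack([f(t,205,200,90,70,4.333),f(t,350,200,90,70,4.333)])
cv2.imwrite("pics/c2.png",np.vstack([A[:, :780],cv2.resize(B,(780,303))][:1]+[B[:, :780]]) if B.shape[1]>=780 else A); print(B.shape,A.shape)
for x in ("top","wrist"):
  K,Rm,tt=cam(x); print(x,-Rm.T@tt)
E
```

```text
(303, 780, 3) (420, 780, 3)
top [484.56299304  20.86982668 901.95801428]
wrist [412.20089948 143.7336102  475.64409748]
```

View pics/c2.png

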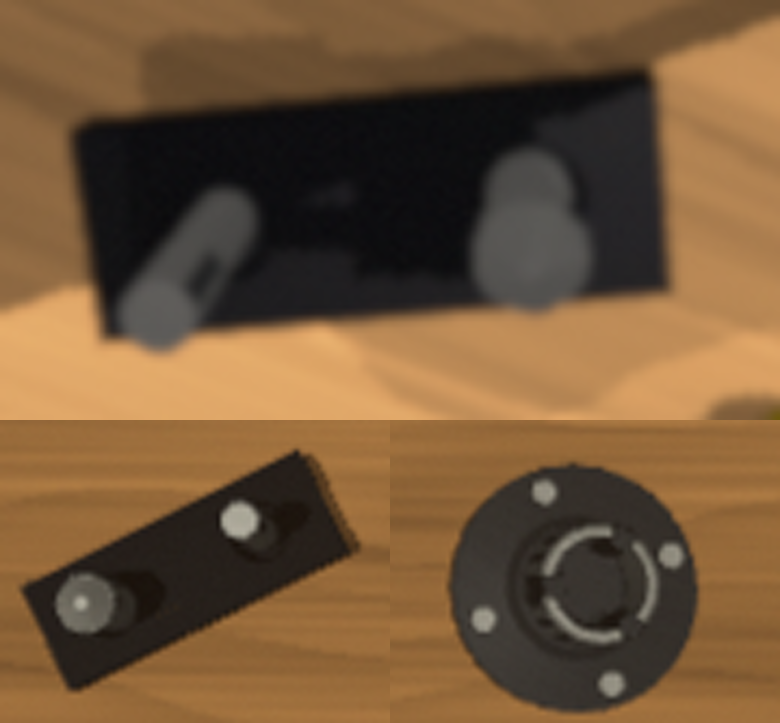

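```bash
python3 - <<'E'
from h import *
ct=cam("top"); cw=cam("wrist")
r=lambda v:np.round(v[:2],1)
print("bit top tip",r(atz([223.5,242.2],94,ct)),"body",r(atz([224.6,242.5],82,ct)),"w2 body",r(atz([323.5,191.8],80,cw)),"w2 foot area shank@24",r(atz([235+527/6,150+190/6],30,cw)))
print("flat top",r(atz([205+239/4.333,200+100/4.333],107,ct)),"w2",r(atz([235+158/6,150+313/6],107,cw)))
print("chuck top sleeve",r(atz([398.5,238.1],68,ct)),"flange",r(atz([392.2,238.65],10,ct)),"w2 bolts",r(atz([99,101],16,cw)))
E
```

```text
bit top tip [499.2 185.4] body [498.9 185.7] w2 body [500.9 185.6] w2 foot area shank@24 [497.9 184. ]
flat top [536.1 114.2] w2 [537.6 114.4]
chuck top sleeve [ 510.9 -161.9] flange [ 511.4 -160.8] w2 bolts [ 513.2 -161.9]
```

Request:
apply_moves(moves=[-0.01,0.006,0.05,0,-0.023,0.006,0.1,0,-0.023,0.006,0.15,0,-0.023,0.006,0.195,0,-0.023,0.006,0.2,0], gripper=0.052, grip_force=20)

```text
t: 4.82
tcp_pos: [498.0, 185.0, 113.8]
tool_rot: [-0.193, 0.981, -0.001, -0.003]
force: [-0.4, 0.6, -0.6]
finger_gap: 52.3
grip_force: 0.0
```

Request:
apply_moves(moves=[0,0,0.015,0,0,0,0.03,0,0,0,0.048,0,0,0,0.048,0,0,0,0.048,0])

```text
t: 5.45
tcp_pos: [500.2, 186.7, 69.3]
tool_rot: [-0.193, 0.981, 0.0, 0.001]
force: [-0.7, -0.2, 0.4]
finger_gap: 52.0
grip_force: 0.0
```

```bash
python3 -c "
from look import *
look('w3',[('cone_bit',12),('flat_bit',12)])
a=cv2.imread('pics/w3.png');t=viewer.snapshot('top');s=viewer.snapshot('scene')
g=lambda im,x,y:cv2.resize(im[y:y+100,x:x+130],None,fx=3,fy=3,interpolation=2)
cv2.imwrite('pics/w3.png',np.vstack([np.hstack([g(t,170,190),g(s,350,180)]),np.hstack([cv2.resize(a,(390,244)),np.zeros((244,390,3),np.uint8)])]))"
```

```text
[500.2 186.7  69.3] [ 0.72  0.29 -0.5   0.   -0.78 -1.91]
cone_bit 0.74 [315.5 220.1] [503.1 184.5]
cone_bit 0.65 [333.4  93. ] [413.7 161.3]
flat_bit 0.54 [212.2 229.4] [540.3 113.7]
flat_bit 0.42 [314.2 220.1] [503.5 183.5]
```

View pics/w3.png

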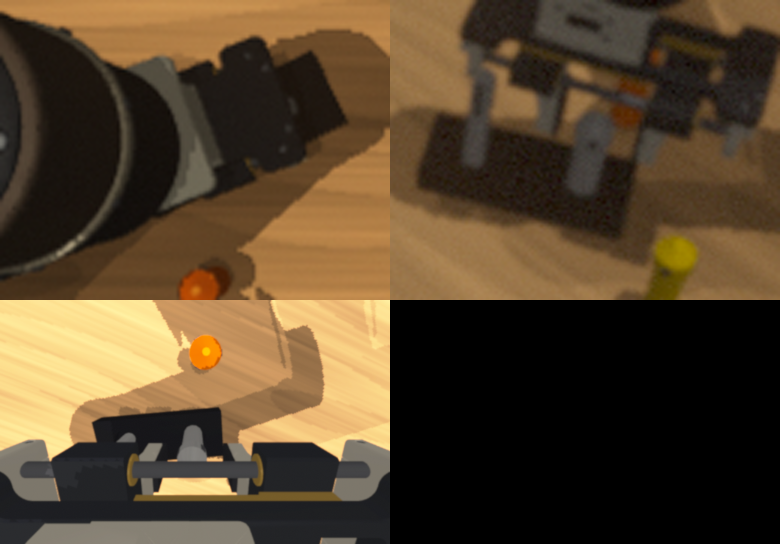

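The bit stands centred between the fingers in the scene and wrist crops, with the TCP 57 mm up the bit. I'll close on it and lift.

Request:
apply_moves(moves=[0,0,0.001,0,0,0,0.001,0,0,0,0.001,0,0,0,0.001,0,0,0,0.001,0], gripper=0.0, grip_force=25)

```text
t: 6.32
tcp_pos: [499.6, 186.3, 67.5]
tool_rot: [-0.193, 0.981, -0.0, -0.0]
force: [0.2, -0.4, 0.2]
finger_gap: 25.1
grip_force: 25.0
```

Request:
apply_moves(moves=[0,0,-0.004,0,0,0,-0.015,0,0,0,-0.035,0,0,0,-0.06,0,0,0,-0.08,0])

```text
t: 6.95
tcp_pos: [499.8, 186.5, 149.3]
tool_rot: [-0.193, 0.981, 0.0, 0.0]
force: [-0.0, 1.5, -2.3]
finger_gap: 25.8
grip_force: 25.0
```

Request:
apply_moves(moves=[0.01,-0.026,-0.01,-6,0.025,-0.068,-0.02,-15,0.042,-0.113,-0.02,-25,0.059,-0.159,-0.02,-35,0.076,-0.204,-0.02,-45])

```text
t: 7.58
tcp_pos: [506.5, -32.6, 168.5]
tool_rot: [-0.557, 0.831, -0.0, 0.001]
force: [1.2, 0.0, -2.4]
finger_gap: 24.9
grip_force: 25.0
```

```bash
cat > go.py <<'E'
from h import *
import sys
st=manip.observe(); Rm=R.from_quat(st["tool_rot"]).as_matrix()
d=np.array(eval(sys.argv[1]),float)-st["tcp_pos"]
print("shift mm",np.round(Rm.T@d,1),np.round(st["tcp_pos"],1),"tilt",np.round(Rm[:,2],3),"q",np.round(st["joint_pos"],2),"F",np.round(st["force"],1),"M",np.round(st["moment"],3))
E
python3 go.py "[511,-162.5,165]"
```

```text
shift mm [118.4 -53.6   3.5] [506.5 -32.6 168.5] tilt [ 0.001  0.    -1.   ] q [ 0.32  0.13 -0.44 -0.   -1.   -0.71] F [ 1.2  0.  -2.4] M [ 0.021 -0.072 -0.009]
```

Request:
apply_moves(moves=[0.035,-0.016,0,-10,0.07,-0.032,0,-20,0.1,-0.045,0,-30,0.118,-0.0535,0.003,-40,0.118,-0.0535,0.003,-50])

```text
t: 8.2
tcp_pos: [510.0, -162.1, 164.9]
tool_rot: [0.855, -0.519, -0.0, 0.0]
force: [-0.1, 1.0, -2.7]
finger_gap: 25.2
grip_force: 25.0
```

```bash
python3 -c "
from look import *
look('w4',[('sleeve_top',68),('bore_floor',20)])
c=cam('wrist')
for r in models.pinpoint('cone_bit','wrist')[:2]: print(r)
a=cv2.imread('pics/w4.png');
cv2.imwrite('pics/w4.png',cv2.resize(a[100:330,180:460],None,fx=2.5,fy=2.5,interpolation=2))
print([np.round(proj([511+28*np.cos(i),-162.5+28*np.sin(i),68],c)) for i in (0,1.57,3.14,4.71)])
"; python3 go.py "[511,-162.5,165]"
```

```text
[ 510.  -162.1  164.9] [ 0.06  0.18 -0.38 -0.   -1.01  0.42]
sleeve_top 0.73 [314.3 200.8] [ 514.4 -161.6]
bore_floor 0.64 [314.6 187.8] [ 515.2 -161.9]
{'point': [316.1, 222.6], 'p': 0.61}
[array([291., 187.]), array([305., 227.]), array([347., 214.]), array([334., 173.])]
shift mm [1.9 0.3 0. ] [ 510.4 -160.7  165. ] tilt [ 0.  0. -1.] q [ 0.06  0.18 -0.38 -0.   -1.01  0.41] F [-0.1  0.3 -2.5] M [-0.017  0.116 -0.007]
```

View pics/w4.png

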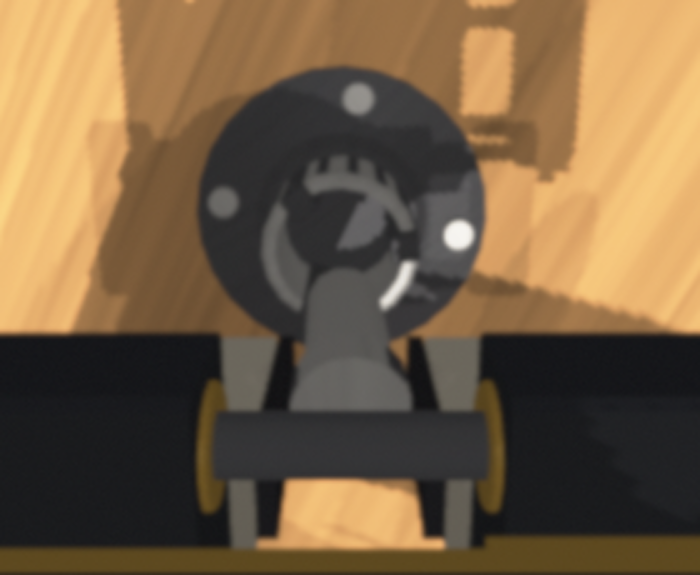

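```bash
python3 - <<'E'
from h import *
st=manip.observe(); st["tcp_pos"]=np.array([510.,-162.1,164.9])
c=cam("wrist",st); f=lambda x,y,z:print(np.round(atz([180+x/2.5,100+y/2.5],z,c),1))
f(342,207,10);f(341,218.5,16);f(338.5,250,68)
print([np.round((proj([512.8+28*np.cos(i),-161.3+28*np.sin(i),68],c)-[180,100])*2.5) for i in np.arange(0,6.2,1.047)])
print([np.round((proj([512.8+62*np.cos(i),-161.3+62*np.sin(i),10],c)-[180,100])*2.5) for i in np.arange(0,6.2,1.047)])
E
python3 go.py "[512.8,-161.5,110]"
```

```text
[ 514.8 -165.7   10. ]
[ 513.4 -162.3   16. ]
[ 514.  -162.7   68. ]
[array([268., 220.]), array([275., 296.]), array([344., 329.]), array([409., 289.]), array([407., 213.]), array([335., 177.])]
[array([210., 152.]), array([224., 292.]), array([349., 352.]), array([467., 281.]), array([466., 139.]), array([333.,  70.])]
shift mm [ 1.8 -1.7 55. ] [ 510.4 -160.7  165. ] tilt [ 0.  0. -1.] q [ 0.06  0.18 -0.38 -0.   -1.01  0.41] F [-0.1  0.3 -2.5] M [-0.017  0.116 -0.007]
```

Request:
apply_moves(moves=[0.0023,-0.0013,0,0,0.0023,-0.0013,0.01,0,0.0023,-0.0013,0.025,0,0.0023,-0.0013,0.04,0,0.0023,-0.0013,0.055,0])

```text
t: 9.02
tcp_pos: [512.2, -162.2, 108.0]
tool_rot: [0.854, -0.521, -0.0, 0.0]
force: [-0.1, 1.0, -1.7]
finger_gap: 25.3
grip_force: 25.0
```

```bash
python3 go.py "[512.6,-162.2,77]"
```

```text
shift mm [ 0.2 -0.4 31. ] [ 512.2 -162.2  108. ] tilt [-0.001 -0.    -1.   ] q [ 0.06  0.24 -0.45 -0.   -0.88  0.42] F [-0.1  1.  -1.7] M [ 0.027  0.131 -0.011]
```

No contact force, so the bit is inside the jaws. I'll lower it near the floor.

Request:
apply_moves(moves=[0,0,0.01,0,0,0,0.018,0,0,0,0.024,0,0,0,0.028,0,0,0,0.03,0])

```text
t: 9.65
tcp_pos: [512.7, -162.2, 79.5]
tool_rot: [0.854, -0.52, 0.0, -0.0]
force: [0.7, 0.5, -2.5]
finger_gap: 25.2
grip_force: 25.0
```

```bash
python3 go.py "[512.6,-162.2,75.5]"
```

```text
shift mm [-0.1  0.1  4. ] [ 512.7 -162.2   79.5] tilt [ 0. -0. -1.] q [ 0.06  0.28 -0.48  0.   -0.81  0.42] F [ 0.7  0.5 -2.5] M [-0.043  0.149 -0.052]
```

Request:
apply_moves(moves=[0,0,0.001,0,0,0,0.002,0,0,0,0.003,0,0,0,0.003,0,0,0,0.003,0])

```text
t: 10.28
tcp_pos: [512.7, -162.2, 76.6]
tool_rot: [0.854, -0.52, 0.0, -0.0]
force: [-0.7, 0.3, -2.2]
finger_gap: 25.5
grip_force: 25.0
```

Request:
apply_moves(moves=[0,0,0.0005,0,0,0,0.001,0,0,0,0.001,0,0,0,0.001,0,0,0,0.001,0])

```text
t: 10.9
tcp_pos: [512.6, -162.2, 75.6]
tool_rot: [0.854, -0.52, 0.0, -0.0]
force: [-0.8, 0.6, -1.0]
finger_gap: 25.2
grip_force: 25.0
```

Request:
apply_moves(moves=[0,0,0,0,0,0,0,0,0,0,0,0,0,0,0,0,0,0,0,0], gripper=0.05)

```text
t: 11.52
tcp_pos: [512.6, -162.2, 75.6]
tool_rot: [0.854, -0.52, -0.0, 0.0]
force: [-0.2, -0.1, 0.0]
finger_gap: 50.2
grip_force: 0.0
```

Request:
apply_moves(moves=[0,0,-0.01,0,0,0,-0.03,0,0,0,-0.05,0,0,0,-0.065,0,0,0,-0.07,0], gripper=0.0876)

```text
t: 12.15
tcp_pos: [513.1, -162.2, 146.8]
tool_rot: [0.854, -0.52, 0.001, -0.001]
force: [-0.6, -0.4, 0.5]
finger_gap: 87.1
grip_force: 0.0
```

```bash
python3 -c "
from look import *
look('w5',[('sleeve_top',68),('bore_floor',20),('cone_bit',20)])
a=cv2.imread('pics/w5.png');s=viewer.snapshot('scene')
cv2.imwrite('pics/w5.png',np.hstack([cv2.resize(a[100:300,180:460],None,fx=2,fy=2,interpolation=2),cv2.resize(s[110:210,250:370],(480,400),interpolation=2)])[:, :800])
"; python3 go.py "[513,-162,146]"
```

```text
[ 513.1 -162.2  146.8] [ 0.06  0.2  -0.4   0.   -0.96  0.42]
sleeve_top 0.81 [317.2 210.5] [ 513.8 -160. ]
cone_bit 0.65 [317.6 197.9] [ 513.  -158.2]
shift mm [ 0.2 -0.8 -1.1] [ 512.2 -162.2  144.9] tilt [-0.001  0.    -1.   ] q [ 0.06  0.2  -0.4  -0.   -0.96  0.42] F [ 0.7 -0.2 -0. ] M [-0.054  0.142 -0.047]
```

View pics/w5.png

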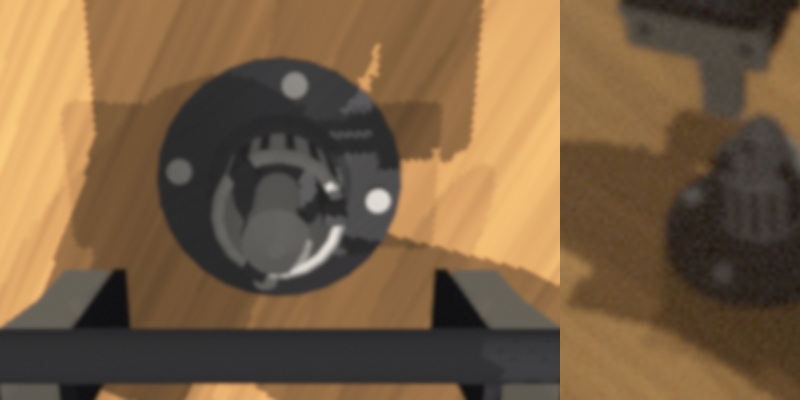

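Request:
apply_moves(moves=[0,0,0.02,-6,0,0,0.045,-13,0,0,0.07,-20,0,0,0.09,-20,0,0,0.102,-20])

```text
t: 13.02
tcp_pos: [511.7, -162.2, 41.9]
tool_rot: [0.931, -0.364, -0.001, 0.0]
force: [0.9, -0.2, -0.1]
finger_gap: 87.9
grip_force: 0.0
```

```bash
python3 go.py "[513,-162,43]"
```

```text
shift mm [ 0.8 -1.  -1.1] [ 511.7 -162.2   41.9] tilt [-0.002 -0.    -1.   ] q [ 0.06  0.33 -0.52 -0.   -0.73  0.77] F [ 0.9 -0.2 -0.1] M [-0.042  0.152  0.016]
```

Request:
apply_moves(moves=[0,0,-0.001,0,0,0,-0.001,0,0,0,-0.001,0,0,0,-0.001,0,0,0,-0.001,0], gripper=0.0, grip_force=40)

```text
t: 13.65
tcp_pos: [513.5, -161.9, 45.3]
tool_rot: [0.931, -0.364, 0.001, -0.0]
force: [0.4, 4.7, 3.3]
finger_gap: 55.8
grip_force: 40.0
```

```bash
python3 go.py "[513,-162,43]"
```

```text
shift mm [-0.3  0.4  2.3] [ 513.5 -161.9   45.3] tilt [ 0.002  0.    -1.   ] q [ 0.06  0.33 -0.51 -0.   -0.73  0.77] F [0.4 4.7 3.3] M [ 1.577e+00 -8.900e-02  1.000e-03]
```

Request:
apply_moves(moves=[0,0,0,5,0,0,0,12,0,0,0,20,0,0,0,28,0,0,0,35])

```text
t: 14.28
tcp_pos: [514.2, -161.5, 45.3]
tool_rot: [0.778, -0.629, 0.001, -0.001]
force: [2.7, 6.8, 1.8]
finger_gap: 55.4
grip_force: 40.0
```

```bash
python3 go.py "[513,-162,43]"
```

```text
shift mm [0.3 1.3 2.3] [ 514.2 -161.5   45.3] tilt [ 0.003  0.    -1.   ] q [ 0.06  0.33 -0.51 -0.   -0.73  0.15] F [2.7 6.8 1.8] M [ 2.408 -0.696  0.18 ]
```

Request:
apply_moves(moves=[-0.001,-0.0005,0,7,-0.001,-0.0005,0,15,-0.001,-0.0005,0,23,-0.001,-0.0005,0,30,-0.001,-0.0005,0,35])

```text
t: 14.9
tcp_pos: [514.9, -161.4, 45.3]
tool_rot: [-0.553, 0.833, -0.001, 0.001]
force: [5.8, -1.5, -1.4]
finger_gap: 55.8
grip_force: 40.0
```

```bash
python3 go.py "[513,-162,43]"
```

```text
shift mm [1.3 1.5 2.3] [ 514.9 -161.4   45.3] tilt [ 0.003 -0.001 -1.   ] q [ 0.06  0.33 -0.51  0.   -0.73 -0.46] F [ 5.8 -1.5 -1.4] M [-0.43  -1.579  0.119]
```

Request:
apply_moves(moves=[0,0,0,5,0,0,0,10,0,0,0,15,0,0,0,18,0,0,0,20])

```text
t: 15.52
tcp_pos: [515.3, -161.6, 45.3]
tool_rot: [-0.401, 0.916, -0.001, 0.002]
force: [6.8, -3.4, -3.1]
finger_gap: 55.7
grip_force: 40.0
```

```bash
python3 go.py "[513,-162,43]"
```

```text
shift mm [1.8 1.4 2.3] [ 515.3 -161.6   45.3] tilt [ 0.004 -0.001 -1.   ] q [ 0.06  0.33 -0.51  0.   -0.73 -0.81] F [ 6.8 -3.4 -3.1] M [-1.006 -2.022  0.147]
```

Request:
apply_moves(moves=[0,-0.001,0,4,0,-0.001,0,8,0,-0.001,0,12,0,-0.001,0,15,0,-0.001,0,15])

```text
t: 16.15
tcp_pos: [515.5, -161.9, 45.3]
tool_rot: [-0.278, 0.96, -0.001, 0.002]
force: [5.1, -0.3, -0.2]
finger_gap: 55.8
grip_force: 40.0
```

```bash
python3 go.py "[513,-162,43]"
```

```text
shift mm [2.2 1.3 2.3] [ 515.5 -161.9   45.3] tilt [ 0.003 -0.    -1.   ] q [ 0.06  0.33 -0.51  0.   -0.73 -1.07] F [ 5.1 -0.3 -0.2] M [-0.025 -1.845 -0.147]
```

Request:
apply_moves(moves=[0,0,0,2,0,0,0,4,0,0,0,6,0,0,0,8,0,0,0,8])

```text
t: 16.77
tcp_pos: [515.5, -162.1, 45.3]
tool_rot: [-0.211, 0.977, -0.001, 0.002]
force: [5.7, -1.5, -1.1]
finger_gap: 56.1
grip_force: 40.0
```

```bash
python3 go.py "[513,-162,43]"
```

```text
shift mm [2.3 1.1 2.3] [ 515.5 -162.1   45.3] tilt [ 0.003 -0.001 -1.   ] q [ 0.06  0.33 -0.51  0.   -0.73 -1.21] F [ 5.7 -1.5 -1.1] M [-0.502 -1.995 -0.139]
```

Request:
apply_moves(moves=[0,0,0,1.6,0,0,0,3.2,0,0,0,4.8,0,0,0,6.4,0,0,0,8])

```text
t: 17.4
tcp_pos: [515.6, -162.2, 45.3]
tool_rot: [-0.142, 0.99, -0.001, 0.002]
force: [6.0, -2.1, -0.4]
finger_gap: 55.9
grip_force: 40.0
```

```bash
python3 go.py "[513,-162,43]"
```

```text
shift mm [2.5 0.9 2.3] [ 515.6 -162.2   45.3] tilt [ 0.004 -0.001 -1.   ] q [ 0.06  0.33 -0.51  0.   -0.73 -1.35] F [ 6.  -2.1 -0.4] M [-0.895 -2.118  0.219]
```

Request:
apply_moves(moves=[0,0,0,1.6,0,0,0,3.2,0,0,0,4.8,0,0,0,6.4,0,0,0,8])

```text
t: 18.02
tcp_pos: [515.7, -162.4, 45.3]
tool_rot: [-0.073, 0.997, -0.001, 0.002]
force: [6.3, -4.3, -1.7]
finger_gap: 56.0
grip_force: 40.0
```

```bash
python3 go.py "[513,-162,43]"
```

```text
shift mm [2.6 0.8 2.3] [ 515.7 -162.4   45.3] tilt [ 0.004 -0.001 -1.   ] q [ 0.06  0.33 -0.51  0.   -0.73 -1.48] F [ 6.3 -4.3 -1.7] M [-1.427 -2.274  0.148]
```

Request:
apply_moves(moves=[-0.0006,-0.0006,0,1.4,-0.0006,-0.0006,0,2.8,-0.0006,-0.0006,0,4.2,-0.0006,-0.0006,0,5.6,-0.0006,-0.0006,0,7])

```text
t: 18.65
tcp_pos: [515.7, -162.6, 45.3]
tool_rot: [-0.011, 1.0, -0.0, 0.001]
force: [6.0, -1.4, 2.6]
finger_gap: 55.5
grip_force: 40.0
```

```bash
python3 go.py "[513,-162,43]"
```

```text
shift mm [2.7 0.6 2.2] [ 515.7 -162.6   45.3] tilt [ 0.003 -0.001 -1.   ] q [ 0.06  0.33 -0.51  0.   -0.73 -1.61] F [ 6.  -1.4  2.6] M [-0.676 -1.999  0.194]
```

Request:
apply_moves(moves=[0,0,0,1.2,0,0,0,2.4,0,0,0,3.6,0,0,0,4.8,0,0,0,6])

```text
t: 19.27
tcp_pos: [515.7, -162.7, 45.3]
tool_rot: [0.041, 0.999, -0.0, 0.001]
force: [4.7, -3.2, 2.4]
finger_gap: 55.5
grip_force: 40.0
```

```bash
python3 go.py "[513,-162,43]"
```

```text
shift mm [2.8 0.4 2.3] [ 515.7 -162.7   45.3] tilt [ 0.003 -0.001 -1.   ] q [ 0.06  0.33 -0.51  0.   -0.73 -1.71] F [ 4.7 -3.2  2.4] M [-0.987 -2.02   0.18 ]
```

Request:
apply_moves(moves=[0,0,0,1,0,0,0,2,0,0,0,3,0,0,0,4,0,0,0,5])

```text
t: 19.9
tcp_pos: [515.7, -162.8, 45.3]
tool_rot: [0.085, 0.996, -0.0, 0.001]
force: [5.9, -3.5, 3.1]
finger_gap: 55.6
grip_force: 40.0
```

```bash
python3 go.py "[513,-162,43]"
```

```text
shift mm [2.8 0.3 2.3] [ 515.7 -162.8   45.3] tilt [ 0.003 -0.001 -1.   ] q [ 0.06  0.33 -0.51  0.   -0.73 -1.8 ] F [ 5.9 -3.5  3.1] M [-1.279 -2.077  0.092]
```

Request:
apply_moves(moves=[0,0,0,1,0,0,0,2,0,0,0,3,0,0,0,4,0,0,0,5])

```text
t: 20.52
tcp_pos: [515.7, -162.9, 45.3]
tool_rot: [0.128, 0.992, -0.0, 0.001]
force: [6.0, -3.6, 2.2]
finger_gap: 55.4
grip_force: 40.0
```

```bash
python3 go.py "[513,-162,43]"
```

```text
shift mm [2.8 0.2 2.3] [ 515.7 -162.9   45.3] tilt [ 0.002 -0.001 -1.   ] q [ 0.06  0.33 -0.51  0.   -0.73 -1.89] F [ 6.  -3.6  2.2] M [-1.528 -2.035  0.141]
```

Request:
apply_moves(moves=[0,0,0,1,0,0,0,2,0,0,0,3,0,0,0,4,0,0,0,5])

```text
t: 21.15
tcp_pos: [515.6, -163.0, 45.3]
tool_rot: [0.171, 0.985, -0.0, 0.001]
force: [6.2, -3.8, 1.5]
finger_gap: 56.2
grip_force: 40.0
```

```bash
python3 go.py "[513,-162,43]"
```

```text
shift mm [2.8 0.  2.2] [ 515.6 -163.    45.3] tilt [ 0.002 -0.001 -1.   ] q [ 0.06  0.33 -0.51  0.   -0.73 -1.97] F [ 6.2 -3.8  1.5] M [-1.867 -2.01   0.147]
```

Request:
apply_moves(moves=[0,0,0,1,0,0,0,2,0,0,0,3,0,0,0,4,0,0,0,5])

```text
t: 21.78
tcp_pos: [515.6, -163.1, 45.2]
tool_rot: [0.214, 0.977, -0.0, 0.001]
force: [5.5, -4.5, 1.6]
finger_gap: 55.9
grip_force: 40.0
```

```bash
python3 go.py "[513,-162,43]"
```

```text
shift mm [ 2.8 -0.1  2.2] [ 515.6 -163.1   45.2] tilt [ 0.002 -0.001 -1.   ] q [ 0.06  0.33 -0.51  0.   -0.73 -2.06] F [ 5.5 -4.5  1.6] M [-2.004 -1.982  0.169]
```

Request:
apply_moves(moves=[0,0,0,0.8,0,0,0,1.6,0,0,0,2.4,0,0,0,3.2,0,0,0,4])

```text
t: 22.4
tcp_pos: [515.5, -163.1, 45.2]
tool_rot: [0.248, 0.969, -0.0, 0.001]
force: [5.5, -5.8, 1.2]
finger_gap: 55.8
grip_force: 40.0
```

```bash
python3 go.py "[513,-162,43]"
```

```text
shift mm [ 2.8 -0.2  2.2] [ 515.5 -163.1   45.2] tilt [ 0.002 -0.001 -1.   ] q [ 0.06  0.33 -0.51  0.   -0.73 -2.13] F [ 5.5 -5.8  1.2] M [-2.238 -1.994  0.266]
```

Request:
apply_moves(moves=[0,0,0,0.8,0,0,0,1.6,0,0,0,2.4,0,0,0,3.2,0,0,0,4])

```text
t: 23.02
tcp_pos: [515.5, -163.2, 45.2]
tool_rot: [0.281, 0.96, -0.0, 0.001]
force: [5.2, -6.2, 1.9]
finger_gap: 55.6
grip_force: 40.0
```

```bash
python3 go.py "[513,-162,43]"
```

```text
shift mm [ 2.7 -0.3  2.2] [ 515.5 -163.2   45.2] tilt [ 0.002 -0.001 -1.   ] q [ 0.06  0.33 -0.51  0.   -0.73 -2.2 ] F [ 5.2 -6.2  1.9] M [-2.404 -1.987  0.394]
```

Torque has risen from about 0.15 to 0.39 N m, a rise of about 0.24, which is tight. I'll release and retreat.

Request:
apply_moves(moves=[0,0,0,0,0,0,0,0,0,0,0,0,0,0,0,0,0,0,0,0], gripper=0.0876)

```text
t: 23.65
tcp_pos: [514.1, -162.3, 44.5]
tool_rot: [0.282, 0.96, -0.0, -0.0]
force: [-0.6, -0.5, 0.6]
finger_gap: 87.4
grip_force: 0.0
```

Request:
apply_moves(moves=[0,0,-0.01,0,0,0,-0.03,0,0,0,-0.06,0,0,0,-0.09,0,0,0,-0.11,0])

```text
t: 24.28
tcp_pos: [514.8, -162.4, 156.9]
tool_rot: [0.282, 0.96, 0.0, 0.001]
force: [0.2, 0.2, 0.2]
finger_gap: 88.0
grip_force: 0.0
```

Request:
apply_moves(moves=[0,0,-0.01,0,0,0,-0.02,0,0,0,-0.02,0,0,0,-0.02,0,0,0,-0.02,0])

```text
t: 24.9
tcp_pos: [514.0, -162.3, 173.8]
tool_rot: [0.282, 0.959, -0.0, -0.001]
force: [-0.2, -0.1, -0.1]
finger_gap: 87.8
grip_force: 0.0
```

```bash
python3 -c "
from look import *
look('w6',[('sleeve_top',68),('cone_bit',20)])
a=cv2.imread('pics/w6.png');s=viewer.snapshot('scene')
cv2.imwrite('pics/w6.png',np.hstack([cv2.resize(a[110:290,230:410],(400,400),interpolation=2),cv2.resize(s[110:210,250:350],(400,400),interpolation=2)]))
"; python3 go.py "[513,-162,43]"
```

```text
[ 514.  -162.3  173.8] [ 0.06  0.18 -0.36 -0.   -1.03 -2.2 ]
sleeve_top 0.69 [318.  200.6] [ 512.8 -164.1]
cone_bit 0.58 [316.3 188.6] [ 511.6 -165.9]
shift mm [  1.1  -0.4 131.3] [ 514.2 -162.3  174.3] tilt [-0.001 -0.    -1.   ] q [ 0.06  0.18 -0.36 -0.   -1.03 -2.2 ] F [1.4 0.2 0. ] M [-0.075 -0.065 -0.024]
```

View pics/w6.png

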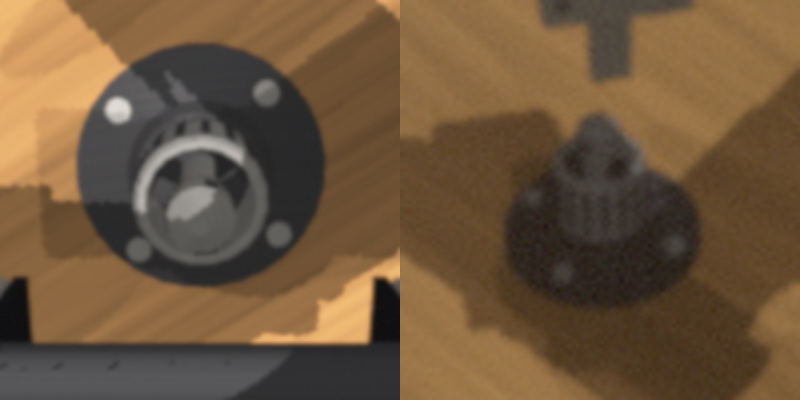

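The jaws are closed on the bit. It stands straight and centred in the sleeve, at about (200,215) in the left crop, and the fingers are clear of everything.

```bash
python3 -c "
from h import *
print(order.sign_off())"
```

```text
the job is handed in; nothing more can be done
None
```

The pointed bit stands upright in the chuck, with the sleeve turned tight (about 0.24 N m over the free-turning reading) and the gripper clear; the job was handed in at about 25 s of the 67 s allowed, and no verdict came back.

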